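# Clear the toasted crusts off the griddle

### The arm

A 6-joint arm with a two-finger parallel gripper is mounted at the origin on the work surface. World frame = base frame: x ahead of the robot, y to its left, z up, the work surface at z = 0. Lengths are in m, angles in degrees, forces in N, time in s.
With the tool pointing down it reaches from about 0.35 to 0.875 m from the base axis. Payload 4.2 kg.
Tool frame: the origin (TCP) lies at the very end of the fingers, on their centre line; the grasp point (between the pads) lies 19 mm behind it; z points along the fingers, y is the line along which they close (so a half turn about z gives the same grasp; the last joint's range is limited). The gripper opens to 87 mm and grips with 3 to 60 N. Pads are 19 mm wide; open, the fingers measure 117 mm over their backs; the gripper's body (75 mm by 190 mm) begins 51 mm behind the grasp point.
Start: joints at [-54.912, 22.042, 0.453, 0, -68.411, -14.817], TCP at [0.217, -0.586, 0.185] pointing down, gripper open.
Joint ranges: [-179.83, 179.83], [-69.29, 118.12], [-61.27, 80.66], [-181.25, 117.63], [-171.15, -9.14], [-177.46, 177.46]. Speed limits (degrees/s): [159.86, 159.86, 180, 180, 180, 180].

### API

Orientations are given as a 3x3 rotation matrix whose columns are the frame's x, y, z axes.
In Python, from station import monitor, cams, ticket gives the robot as it stands.
- The arm moves only by the tool drive_tool, never from a script. Its argument "moves" is a list of rows, each an object with "delta_pos": the shift along the tool's x, y, z in mm, a list of three; "turn": the turn about the tool's z in rad; "claw": the opening, from 0 (shut) to 1 (fully open). A call has 1 to 12 rows; each row shifts and turns the commanded pose from where the row before left it, along the tool's axes as they then stand; what a row does not reach is not made up. A row lasts 1/8 s, in which the tool goes at most 62.5 mm and 10.7 degrees, less where a joint would pass 70% of its speed; a pose out of reach is approached as far as the arm can. A call is refused whole if a number of a shift passes 62.5 or a number of a turn 0.188, either way. A call with a gripper value outside its range is refused whole. The fingers move at their own pace and stop on an object; the grip force is fixed at half the most. Time passes only in rows, so rows that do not move let the fingers close. It gives the time, the measured TCP pose, the force, the opening and the grip force at its end, in the units of the state.
- monitor.sense(): the state, without advancing time (a new reading comes with each control period).
- cams.capture(name): name is "scene" or "top" or "wrist"; returns a dict with "color" (400x640x3 uint8, red, green, blue), "range_z" (400x640 float32, m along the optical axis (not along the pixel's ray), 0 where there is no reading), "vertical_fov" (degrees; the focal length in pixels is half the picture's height over the tangent of half this angle, whatever the lens; pixels are square), "cx", "cy" (the principal point, pixels), "extrinsics" (4x4, takes a point from camera to world coordinates). Camera axes: x right, y down, z forward; pixel columns grow to the right and rows downward; lengths in m; the calibration is good to about 2 mm. The wrist camera is an equidistant fisheye: a pixel r from the principal point sees the ray r / f radians off the axis. A picture is of the moment at which its call begins.
- ticket.finish_job(): hands the job in; it is judged then, once.
The state is a dict: "time_s": time; "joints": joint angles; "joint_velocities": joint speeds; "effort": joint torques, N m; "tcp_pos": TCP position; "ee_rot": TCP orientation; "wrist_force": force on the tool from outside, world axes, zero at the start; "moment": the same for the moment, N m; "gripper_width": opening from 0.0 (shut) to 1.0 (fully open); "gripper_force": force on a finger pad.
Only numpy, scipy, OpenCV 4.12 (cv2) and the standard library are available. Lean on these libraries where they do the work, as an engineer would, in place of code of your own. Each camera call takes 0.05 s, during which the arm holds its last target. There are 200 camera calls.

### The job

Clear the cold griddle: take the scraper block by its grip, push all three loose toasted crusts off the griddle's side edge into the metal crumb tray, then stand the scraper upright again on the middle of its wooden board. Touch the crusts only with the scraper, press it down only lightly, so that its sprung sole never gives by more than 8 mm, and leave the pot on the griddle and the jar, bowl and bottle around it where they stand.

Things in the scene. Friction and masses are not known exactly. Their poses are not given: they have to be found in the camera images.
- griddle: fixed dark steel griddle on a grey housing. The plate is flat, 260 mm along its x, 360 mm along its y, without rims, its top 60 mm above the origin, plate 12 mm thick; the housing below is only 200 x 260 mm. Origin: on the table under the plate's centre. z up. The tray lies along one of the two edges y = +180 or -180 mm, the scraper's board along the other.
- tray: fixed aluminium crumb tray, open on top, 260 mm along x, 140 mm along y, 42 mm high, walls and floor 4 to 5 mm; axes parallel to the griddle's. It is tucked 10 mm under the griddle's lip on one side, its centre 240 mm from the griddle's centre (at griddle y +240 or -240 mm: read which). Origin: centre of its underside on the table.
- board: fixed wooden board, 160 mm along x, 150 mm along y, 20 mm thick, along the griddle's edge away from the tray, its centre 240 mm from the griddle's centre: the scraper's place. Origin: centre of its underside; its top is 20 mm above.
- scraper: loose scraper block, 0.3 kg, standing upright on the board: a grey sole (40 mm along x, 100 mm along y, 24 mm high), springs, a backing plate of the same outline at 36 to 44 mm, and a centred upright black grip (26 mm along x: pinch here; 70 mm along y; from 44 to 115 mm up). Origin: centre of the sole's underside, springs out; z up. Push with the sole's 100 mm wide faces.
- sole (a joint): how far the scraper's spring-backed sole is pushed up towards its backing plate, m: 0 = fully out, 0.012 = at its stop; about 3 N per mm after 3 N. It needs no more than 0 to 0.003 to sweep well.
- crust_a: a hard, rigid piece of toasted tortilla (tan, irregular oval outline, browned spots, 54 x 63 mm across, 12 mm thick, 35 g), lying flat on the griddle at the start. Origin: centre of its underside; z up.
- crust_b: a hard, rigid piece of toasted tortilla (tan, irregular oval outline, browned spots, 50 x 68 mm across, 12 mm thick, 35 g), lying flat on the griddle at the start. Origin: centre of its underside; z up.
- crust_c: a hard, rigid piece of toasted tortilla (tan, irregular oval outline, browned spots, 56 x 63 mm across, 12 mm thick, 35 g), lying flat on the griddle at the start. Origin: centre of its underside; z up.
- pot: loose green enamel pot without handles, 90 mm across the rim, 60 mm high, standing on the griddle amid the crusts; to be left alone. Origin: centre of its underside.
- jar: loose glass jar with a steel lid, 70 mm across, 100 mm high, on the table at the far end of the board; to be left alone. Origin: centre of its underside.
- bowl: loose white bowl, 100 mm across, 45 mm high, on the table at the tray's end nearer the robot; to be left alone. Origin: centre of its underside.
- bottle: loose amber bottle, 60 mm across, 180 mm high, on the table behind the griddle's far edge; to be left alone. Origin: centre of its underside.

How it is judged (in metres and radians):
On the way, in this order (a step that is already met when the one before it is completed fails the run):
1. the scraper is held in the fingers and lifted at least 30 mm off its board (contact force between the fingers and scraper above 1 N and z of scraper in the frame of board above 0.05 m), for 0.1 s.
2. all three crusts lie in the tray while the scraper is held (x of crust_a in the frame of tray between -0.128 and 0.128 m and y of crust_a in the frame of tray between -0.068 and 0.068 m and z of each of crust_a, crust_b, crust_c in the frame of tray below 0.05 m and x of crust_b in the frame of tray between -0.128 and 0.128 m and y of crust_b in the frame of tray between -0.068 and 0.068 m and x of crust_c in the frame of tray between -0.128 and 0.128 m and y of crust_c in the frame of tray between -0.068 and 0.068 m and contact force between the fingers and scraper above 1 N), for 0.2 s.
At the end, for the whole second after the job is handed in: All three crusts lie in the tray (centres inside its walls and less than 50 mm above its underside) and the scraper stands released and upright (within 0.1 rad) on the board, its centre within 35 mm of the board's centre along each board axis; all at rest (x of crust_a in the frame of tray between -0.128 and 0.128 m and y of crust_a in the frame of tray between -0.068 and 0.068 m and z of each of crust_a, crust_b, crust_c in the frame of tray below 0.05 m and x of crust_b in the frame of tray between -0.128 and 0.128 m and y of crust_b in the frame of tray between -0.068 and 0.068 m and x of crust_c in the frame of tray between -0.128 and 0.128 m and y of crust_c in the frame of tray between -0.068 and 0.068 m and x of scraper in the frame of board between -0.035 and 0.035 m and y of scraper in the frame of board between -0.035 and 0.035 m and z of scraper in the frame of board below 0.026 m and angle between scraper's own z axis and vertical below 0.1 rad and linear speed of each of scraper, crust_a, crust_b, crust_c below 0.02 m/s); the robot touches nothing.
It fails at once if the scraper was pressed so hard that its sprung sole gave by more than 8 mm (about 27 N) (value of joint sole above 0.008 m).
It fails at once if a crust touched by the fingers or the arm (contact force between any of the fingers, the arm and crust_a above 0.3 N or contact force between any of the fingers, the arm and crust_b above 0.3 N or contact force between any of the fingers, the arm and crust_c above 0.3 N).
It fails at once if the pot, jar, bowl or bottle moved more than 15 mm or tipped over (distance of any of pot, jar, bowl, bottle from where it was at the start of the episode above 0.015 m or angle between any of pot, jar, bowl, bottle's own z axis and vertical above 0.25 rad).
It also fails if it takes over 72 s, if anything falls off the work surface, if the arm or the gripper's body presses on something with over 40 N, if the wrist force passes 120 N, or if a joint passes its speed limit or range.

## Working session

There is one attempt and no reset: what is moved stays moved. The work goes in short steps, Python scripts to look and compute and a tool call to move; the robot and the scene stay as the last step left them, time stands still between calls to the robot, and variables do not carry over. Pictures are saved under pics/ and viewed, at most 10 in all, crops included, and the job is handed in when it is done.

Besides the shell and the picture viewer there is one more tool, called after "Request:" as name(argument=value, ...) on one line, values as JSON. drive_tool: Moves the arm, as the interface text tells. Its arguments: {"type":"object","properties":{"moves":{"type":"array","items":{"type":"object","properties":{"delta_pos":{"type":"array","items":{"type":"number"}},"turn":{"type":"number"},"claw":{"type":"number"}}}}},"required":["moves"]}

```bash
mkdir -p pics; cat > h.py <<'E'
import numpy as np, cv2
from station import monitor, cams, ticket
def cap(n):
    c=cams.capture(n); c['f']=200/np.tan(np.radians(c['vertical_fov'])/2); return c
def pts(c):
    h,w=c['range_z'].shape; u,v=np.meshgrid(np.arange(w),np.arange(h)); z=c['range_z']
    p=np.stack([(u-c['cx'])/c['f']*z,(v-c['cy'])/c['f']*z,z,np.ones_like(z)],-1)
    return (p@c['extrinsics'].T)[...,:3]
def save(c,n): cv2.imwrite('pics/'+n+'.png',c['color'][...,::-1])
E
python3 - <<'E'
from h import *
s=monitor.sense(); print(s['tcp_pos'],s['ee_rot'],s['gripper_width'],s['time_s'])
for n in ['top','scene']:
    c=cap(n); save(c,n+'0'); np.savez('pics/'+n+'0.npz',**c); print(n,c['extrinsics'],c['f'],c['cx'],c['cy'])
E
```

```text
[ 0.21629736 -0.58565238  0.18417714] [[-9.38152553e-01 -3.46221206e-01 -8.15119415e-04]
 [-3.46222159e-01  9.38150389e-01  2.01622857e-03]
 [ 6.66435086e-05  2.17374238e-03 -9.99997635e-01]] 1.0011693119417608 0.0
top [[-0.02811461 -0.98492172  0.17070083  0.43287088]
 [-0.99960388  0.02792088 -0.00353597  0.01730654]
 [-0.00128346 -0.17073262 -0.98531656  0.88775645]
 [ 0.          0.          0.          1.        ]] 373.95831559890655 316.1241493107738 197.5337067656604
scene [[-0.5273442   0.6208368  -0.58006014  1.1685722 ]
 [ 0.84961932  0.37934899 -0.36638961  0.3704597 ]
 [-0.00742293 -0.68604374 -0.72752243  0.82550154]
 [ 0.          0.          0.          1.        ]] 432.63131534487076 326.0836471064832 205.1450429500104
```

View pics/top0.png

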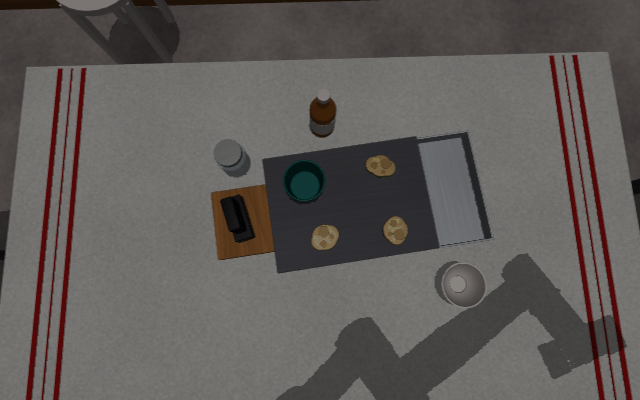

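View pics/scene0.png

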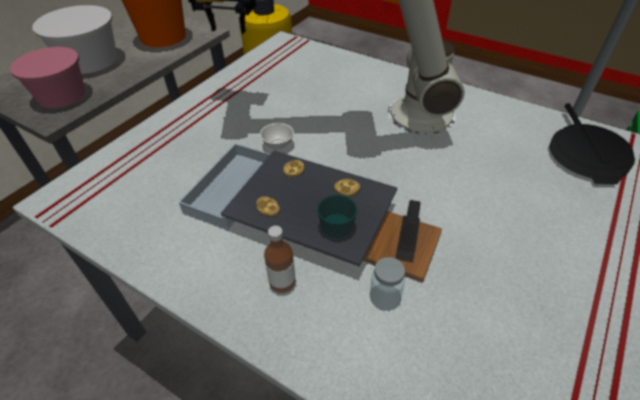

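The top view shows the tray on the right of the griddle at (455,190), which is world -y, and the board with the scraper on the left at (240,220). The crusts are at (380,166), (396,230) and (324,237), and the pot is at (305,182). The scene view agrees. Next I'll measure positions.

```bash
cat > meas.py <<'E'
from h import *
def onplane(c,uv,z):
    uv=np.atleast_2d(uv).astype(float); d=np.c_[(uv[:,0]-c['cx'])/c['f'],(uv[:,1]-c['cy'])/c['f'],np.ones(len(uv))]@c['extrinsics'][:3,:3].T
    o=c['extrinsics'][:3,3]; return o+d*((z-o[2])/d[:,2])[:,None]
def crusts(c,zt=.072):
    hsv=cv2.cvtColor(c['color'],cv2.COLOR_RGB2HSV); m=cv2.inRange(hsv,(8,50,60),(30,255,255))
    return m
E
python3 - <<'E'
from meas import *
c=dict(np.load('pics/top0.npz')); P=pts(c); X,Y,Z=P[...,0],P[...,1],P[...,2]
roi=np.zeros(Z.shape,bool); roi[90:320,190:510]=1
def rect(m):
    r=cv2.minAreaRect(np.c_[X[m],Y[m]].astype(np.float32)*1000); return r
g=roi&(Z>.05)&(Z<.08)&(c['color'].max(-1)<75); g=cv2.morphologyEx(g.astype(np.uint8),cv2.MORPH_OPEN,np.ones((5,5)))
n,l,st,ce=cv2.connectedComponentsWithStats(g); k=1+st[1:,4].argmax(); gm=l==k
cn=max(cv2.findContours(gm.astype(np.uint8),cv2.RETR_EXTERNAL,cv2.CHAIN_APPROX_NONE)[0],key=cv2.contourArea)[:,0]
W=onplane(c,cn,.06)[:,:2]
r=cv2.minAreaRect((W*1000).astype(np.float32)); print('griddle',r,np.median(Z[gm]))
(cx,cy),(w,h),a=r; a=np.radians(a)
e=np.array([np.cos(a),np.sin(a)]); f=np.array([-e[1],e[0]])
L=e if w>h else f
if L[1]>0: L=-L
S=np.array([-L[1],L[0]])   # transverse
if S[0]<0:S=-S
C=np.array([cx,cy]); print('L(to tray)',L,'S',S,'C',C)
def gf(p): d=np.asarray(p)-C; return d@L,d@S
hsv=cv2.cvtColor(c['color'],cv2.COLOR_RGB2HSV)
m=cv2.inRange(hsv,(8,60,70),(30,255,255)); m[:, :275]=0; m[:145]=0;m[260:]=0
for ct in cv2.findContours(cv2.morphologyEx(m,cv2.MORPH_CLOSE,np.ones((7,7))),0,2)[0]:
    if cv2.contourArea(ct)>150:
        w=onplane(c,ct[:,0],.070)[:,:2]*1000; rr=cv2.minAreaRect(w.astype(np.float32)); q=np.array([gf(p) for p in w])
        print('crust',rr[0],rr[1],'gf',gf(rr[0]),'L',q[:,0].min(),q[:,0].max(),'S',q[:,1].min(),q[:,1].max())
m=cv2.inRange(hsv,(75,80,20),(100,255,255)); ct=max(cv2.findContours(m,0,2)[0],key=cv2.contourArea)
w=onplane(c,ct[:,0],.12)[:,:2]*1000;(o,rad)=cv2.minEnclosingCircle(w.astype(np.float32)); print('pot',o,rad,gf(o))
G=np.stack([((np.stack([X,Y],-1)*1000-C)@L),((np.stack([X,Y],-1)*1000-C)@S)],-1)
for nm,lo,hi in [('grip',.12,.15),('plate',.058,.07)]:
    b=(abs(G[...,0]+240)<80)&(abs(G[...,1])<90)&(Z>lo)&(Z<hi)&(c['color'].max(-1)<90)
    m8=b.astype(np.uint8);n,l,st,ce=cv2.connectedComponentsWithStats(m8); b=l==1+st[1:,4].argmax()
    r=rect(b); print(nm,r,'gf',gf(r[0]),b.sum())
    bp=cv2.boxPoints(r); print([tuple(np.round(gf(p))) for p in bp])
for nm,lo,hi,box in [('bottle',.1,.2,(300,345,85,140)),('jar',.08,.12,(205,250,130,180)),('bowl',.035,.055,(435,495,255,315))]:
    u0,u1,v0,v1=box;s=np.zeros_like(roi);s[v0:v1,u0:u1]=1;s&=(Z>lo)&(Z<hi)
    print(nm,[np.round(x) for x in gf((X[s].mean()*1000,Y[s].mean()*1000))],s.sum())
t=roi&(G[...,0]>190)&(Z>.03)&(Z<.06)&(G[...,0]<330)&(abs(G[...,1])<140); print('tray L',G[t][:,0].min(),G[t][:,0].max(),'S',G[t][:,1].min(),G[t][:,1].max())
hsvm=cv2.inRange(hsv,(5,90,60),(20,255,255))>0; b=hsvm&(G[...,0]<-160)&(G[...,0]>-340)&(Z>.01)&(Z<.03); print('board L',np.percentile(G[b][:,0],[1,99]),'S',np.percentile(G[b][:,1],[1,99]))
E
```

```text
griddle ((563.640869140625, -59.04951477050781), (259.96917724609375, 359.542236328125), 7.150978088378906) 0.061762183336868115
L(to tray) [ 0.12448434 -0.99222157] S [0.99222157 0.12448434] C [563.64086914 -59.04951477]
crust (486.90435791015625, -1.482706069946289) (58.939483642578125, 52.13525390625) gf (np.float64(-66.67152345640896), np.float64(-68.97345561730549)) L -97.77911331178579 -35.908148423976364 S -95.53728182835006 -42.04721221354045
crust (497.8099060058594, -158.1358184814453) (54.57173538208008, 53.59120559692383) gf (np.float64(90.12064404162193), np.float64(-77.65359494492377)) L 62.011338340704945 114.69070530471663 S -108.40297237227846 -46.59152641476562
crust (644.9004516601562, -132.5799102783203) (65.2029800415039, 46.4287109375) gf (np.float64(83.07399020814077), np.float64(71.47412794628258)) L 50.48380826508124 114.56870478254591 S 45.70918270728387 95.15955702020133
pot (604.0014038085938, 39.47382736206055) 45.282493591308594 (np.float64(-92.73273091264205), np.float64(52.3112064584535))
grip ((535.552001953125, 189.5653533935547), (69.78185272216797,
[... 221 characters left out ...]
loat64(40.0)), (np.float64(-269.0), np.float64(35.0))]
plate ((542.2955322265625, 109.5559310913086), (179.4338836669922, 19.753341674804688), 7.126387596130371) gf (np.float64(-169.95112081665062), np.float64(-0.19056600160468012)) 700
[(np.float64(-180.0), np.float64(-90.0)), (np.float64(-160.0), np.float64(-90.0)), (np.float64(-160.0), np.float64(90.0)), (np.float64(-180.0), np.float64(90.0))]
bottle [np.float64(-29.0), np.float64(198.0)] 688
jar [np.float64(-247.0), np.float64(142.0)] 655
bowl [np.float64(231.0), np.float64(-221.0)] 481
tray L 190.42257407716951 310.53633877777486 S -129.80530346016883 130.40614140048658
board L [-313.21064929 -185.37161301] S [-78.29098104  77.5812989 ]
```

Request:
drive_tool(moves=[{"delta_pos":[-40,43.5,-2],"claw":1},{"delta_pos":[-40,43.5,0],"claw":1},{"delta_pos":[-40,43.5,0],"claw":1},{"delta_pos":[-40,43.5,0],"claw":1},{"delta_pos":[-40,43.5,0],"claw":1},{"delta_pos":[-40,43.5,0],"claw":1},{"delta_pos":[-40,43.5,0],"claw":1},{"delta_pos":[-40,43.5,0],"claw":1},{"delta_pos":[-40,43.5,0],"claw":1},{"delta_pos":[-40,43.5,0],"claw":1},{"delta_pos":[-40,43.5,0],"claw":1},{"delta_pos":[-40,43.5,0],"turn":0.061,"claw":1}])

```text
invalid input
```

```bash
cat > go.py <<'E'
import sys; from meas import *
C=np.array([563.64,-59.05]);L=np.array([.12448,-.99222]);S=np.array([.99222,.12448])
s=monitor.sense();R=np.array(s['ee_rot']);p=np.array(s['tcp_pos'])*1000
print('t',s['time_s'],'gf',((p[:2]-C)@L).round(1),((p[:2]-C)@S).round(1),'z',p[2].round(1),'yang',np.degrees(np.arctan2(R[1,1],R[0,1])).round(2),'F',np.round(s['wrist_force'],1),s['gripper_width'],s['gripper_force'])
if len(sys.argv)>3:
    l,q,z=map(float,sys.argv[1:4]); t=np.r_[C+l*L+q*S,z]; print('delta tool',(R.T@(t-p)).round(1))
E
python3 go.py -250 3 184
```

```text
t 0.1 gf 479.3 -410.2 z 184.3 yang 110.26 F [-0.4  0.3 -0.3] 1.0044619429480166 0.0
delta tool [-567.8  616.6    1.4]
```

Request:
drive_tool(moves=[{"delta_pos":[-40,43.5,-2],"turn":0,"claw":1},{"delta_pos":[-40,43.5,0],"turn":0,"claw":1},{"delta_pos":[-40,43.5,0],"turn":0,"claw":1},{"delta_pos":[-40,43.5,0],"turn":0,"claw":1},{"delta_pos":[-40,43.5,0],"turn":0,"claw":1},{"delta_pos":[-40,43.5,0],"turn":0,"claw":1},{"delta_pos":[-40,43.5,0],"turn":0,"claw":1},{"delta_pos":[-40,43.5,0],"turn":0,"claw":1},{"delta_pos":[-40,43.5,0],"turn":0,"claw":1},{"delta_pos":[-40,43.5,0],"turn":0,"claw":1},{"delta_pos":[-40,43.5,0],"turn":0,"claw":1},{"delta_pos":[-40,43.5,0],"turn":0.061,"claw":1}])

```text
time_s: 1.6
tcp_pos: [0.4861, 0.0717, 0.1871]
ee_rot: [[-0.958, -0.288, -0.0], [-0.288, 0.958, -0.0], [0.0, 0.0, -1.0]]
wrist_force: [0.2, -0.3, 0.9]
gripper_width: 1.0
gripper_force: 0.0
```

```bash
python3 go.py -250 3 184
```

```text
t 1.6 gf -139.4 -60.7 z 187.1 yang 106.71 F [ 0.2 -0.3  0.9] 0.9998931866876868 0.0
delta tool [-81.2  98.5   3.1]
```

Request:
drive_tool(moves=[{"delta_pos":[-27,33,0],"turn":0,"claw":1},{"delta_pos":[-27,33,0],"turn":0,"claw":1},{"delta_pos":[-27,32,0],"turn":0,"claw":1},{"delta_pos":[0,0,0],"turn":0,"claw":1},{"delta_pos":[0,0,0],"turn":0,"claw":1}])

```text
time_s: 2.22
tcp_pos: [0.5346, 0.1865, 0.1866]
ee_rot: [[-0.957, -0.289, -0.002], [-0.289, 0.957, -0.001], [0.002, -0.0, -1.0]]
wrist_force: [0.6, -0.0, 0.6]
gripper_width: 0.999
gripper_force: 0.0
```

```bash
python3 go.py -250 3 84; python3 -c "
from h import *
save(cap('wrist'),'w1')"
```

```text
t 2.225 gf -247.2 1.7 z 186.6 yang 106.78 F [ 0.6 -0.   0.6] 0.9988154922027965 0.0
delta tool [ -1.9   2.6 102.6]
```

View pics/w1.png

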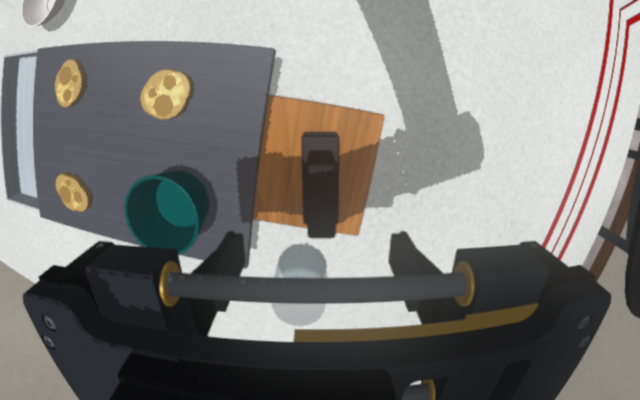

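The wrist view shows the grip at (320,185), centred between the fingertips at (238,245) and (395,245). I'll descend and grip.

Request:
drive_tool(moves=[{"delta_pos":[-2,2.5,15],"turn":0,"claw":1},{"delta_pos":[0,0,30],"turn":0,"claw":1},{"delta_pos":[0,0,30],"turn":0,"claw":1},{"delta_pos":[0,0,25],"turn":0,"claw":1},{"delta_pos":[0,0,0],"turn":0,"claw":1},{"delta_pos":[0,0,0],"turn":0,"claw":0},{"delta_pos":[0,0,0],"turn":0,"claw":0},{"delta_pos":[0,0,0],"turn":0,"claw":0},{"delta_pos":[0,0,0],"turn":0,"claw":0},{"delta_pos":[0,0,0],"turn":0,"claw":0},{"delta_pos":[0,0,0],"turn":0,"claw":0}])

```text
time_s: 3.65
tcp_pos: [0.5364, 0.1899, 0.0873]
ee_rot: [[-0.957, -0.289, 0.0], [-0.289, 0.957, 0.0], [-0.0, 0.0, -1.0]]
wrist_force: [0.8, -0.2, 0.0]
gripper_width: 0.399
gripper_force: 0.0
```

```bash
python3 go.py -250 3 184
```

```text
t 3.65 gf -250.4 4.0 z 87.3 yang 106.78 F [ 0.8 -0.2  0. ] 0.39859249638182376 0.0
delta tool [  1.1  -0.2 -96.7]
```

Request:
drive_tool(moves=[{"delta_pos":[0,0,0],"turn":0,"claw":0},{"delta_pos":[0,0,0],"turn":0,"claw":0},{"delta_pos":[0,0,0],"turn":0,"claw":0},{"delta_pos":[0,0,-10],"turn":0,"claw":0},{"delta_pos":[0,0,-30],"turn":0,"claw":0},{"delta_pos":[0,0,-30],"turn":0,"claw":0},{"delta_pos":[0,0,-30],"turn":0,"claw":0},{"delta_pos":[0,0,-20],"turn":0.084,"claw":0},{"delta_pos":[0,0,0],"turn":0.084,"claw":0},{"delta_pos":[0,0,0],"turn":0,"claw":0}])

```text
time_s: 4.9
tcp_pos: [0.5359, 0.1896, 0.2073]
ee_rot: [[-0.992, -0.125, -0.001], [-0.125, 0.992, -0.0], [0.001, 0.0, -1.0]]
wrist_force: [0.5, 0.2, -2.7]
gripper_width: 0.294
gripper_force: 30.0
```

```bash
python3 go.py 30 -78 207; python3 -c "
from h import *
save(cap('wrist'),'w2');save(cap('scene'),'s2')"
```

```text
t 4.9 gf -250.2 3.5 z 207.3 yang 97.19 F [ 0.5  0.2 -2.7] 0.293947821121878 29.97200846672058
delta tool [  81.7 -280.1    0.4]
```

View pics/s2.png

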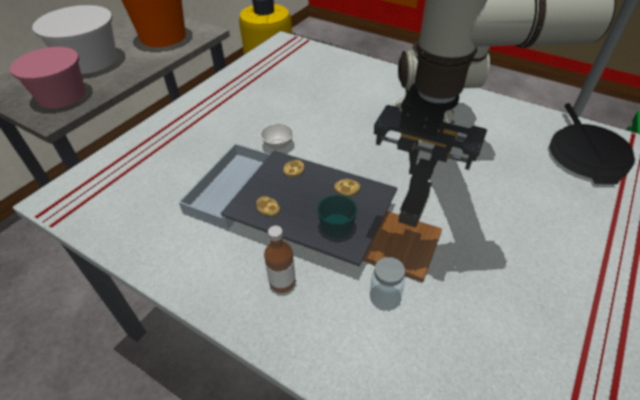

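The scraper is held above the board at (415,200), level and aligned. I'll sweep the near tray-side crust first.

Request:
drive_tool(moves=[{"delta_pos":[13.5,-44,0],"turn":0,"claw":0},{"delta_pos":[13.5,-44,0],"turn":0,"claw":0},{"delta_pos":[13.5,-44,0],"turn":0,"claw":0},{"delta_pos":[13.5,-44,0],"turn":0,"claw":0},{"delta_pos":[13.5,-44,0],"turn":0,"claw":0},{"delta_pos":[14,-45,0],"turn":0,"claw":0},{"delta_pos":[0,0,20],"turn":0,"claw":0},{"delta_pos":[0,0,30],"turn":0,"claw":0},{"delta_pos":[0,0,20],"turn":0,"claw":0},{"delta_pos":[0,0,5],"turn":0,"claw":0},{"delta_pos":[0,0,0],"turn":0,"claw":0},{"delta_pos":[0,0,0],"turn":0,"claw":0}])

```text
time_s: 6.5
tcp_pos: [0.4894, -0.0831, 0.1333]
ee_rot: [[-0.992, -0.125, 0.002], [-0.125, 0.992, -0.0], [-0.002, -0.0, -1.0]]
wrist_force: [-1.1, -0.0, -2.8]
gripper_width: 0.301
gripper_force: 30.0
```

```bash
python3 go.py 160 -78 128
```

```text
t 6.5 gf 14.6 -76.7 z 133.3 yang 97.18 F [-1.1 -0.  -2.8] 0.3005495755674212 29.98567521572113
delta tool [   1.4 -145.4    5.3]
```

Lower gently until it makes light contact.

Request:
drive_tool(moves=[{"delta_pos":[0,0,3],"turn":0,"claw":0},{"delta_pos":[0,0,2],"turn":0,"claw":0},{"delta_pos":[0,0,1],"turn":0,"claw":0},{"delta_pos":[0,0,0],"turn":0,"claw":0},{"delta_pos":[0,0,0],"turn":0,"claw":0}])

```text
time_s: 7.12
tcp_pos: [0.4886, -0.0832, 0.1267]
ee_rot: [[-0.992, -0.125, 0.0], [-0.125, 0.992, -0.0], [-0.0, -0.0, -1.0]]
wrist_force: [-2.4, 1.0, 2.6]
gripper_width: 0.294
gripper_force: 30.0
```

Request:
drive_tool(moves=[{"delta_pos":[0,-15,0],"turn":0,"claw":0},{"delta_pos":[0,-20,0],"turn":0,"claw":0},{"delta_pos":[0,-20,0],"turn":0,"claw":0},{"delta_pos":[0,-20,0],"turn":0,"claw":0},{"delta_pos":[0,-20,0],"turn":0,"claw":0},{"delta_pos":[0,-20,0],"turn":0,"claw":0},{"delta_pos":[0,-20,0],"turn":0,"claw":0},{"delta_pos":[0,-20,0],"turn":0,"claw":0},{"delta_pos":[0,0,0],"turn":0,"claw":0},{"delta_pos":[0,0,0],"turn":0,"claw":0}])

```text
time_s: 8.38
tcp_pos: [0.5084, -0.2383, 0.1267]
ee_rot: [[-0.992, -0.125, 0.001], [-0.125, 0.992, -0.002], [-0.001, -0.002, -1.0]]
wrist_force: [0.4, -2.4, 2.8]
gripper_width: 0.295
gripper_force: 30.0
```

```bash
python3 go.py 15 72 207; python3 -c "
from h import *
save(cap('scene'),'s3')"
```

```text
t 8.375 gf 170.9 -77.1 z 126.7 yang 97.15 F [ 0.4 -2.4  2.8] 0.2950602373582461 29.998861849308014
delta tool [-149.2  155.7  -80.5]
```

View pics/s3.png

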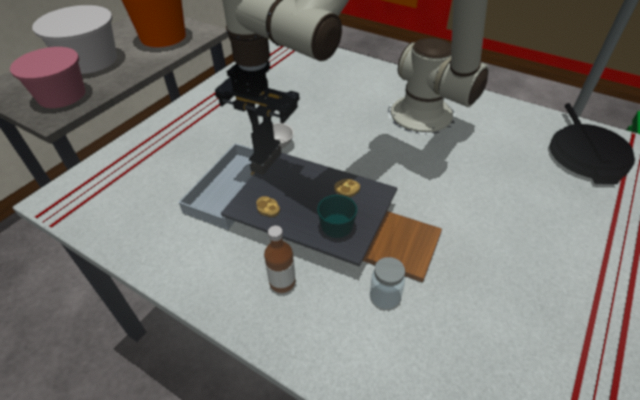

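The near crust has left the plate, probably into the tray behind the scraper at (262,150). The crust at (267,206) is next.

Request:
drive_tool(moves=[{"delta_pos":[0,0,-25],"turn":0,"claw":0},{"delta_pos":[0,0,-25],"turn":0,"claw":0},{"delta_pos":[-37,39,0],"turn":0,"claw":0},{"delta_pos":[-37,39,0],"turn":0,"claw":0},{"delta_pos":[-37,39,0],"turn":0,"claw":0},{"delta_pos":[-38,38,0],"turn":0,"claw":0},{"delta_pos":[0,0,0],"turn":0,"claw":0},{"delta_pos":[0,0,25],"turn":0,"claw":0},{"delta_pos":[0,0,18],"turn":0,"claw":0},{"delta_pos":[0,0,4],"turn":0,"claw":0},{"delta_pos":[0,0,0],"turn":0,"claw":0},{"delta_pos":[0,0,0],"turn":0,"claw":0}])

```text
time_s: 9.93
tcp_pos: [0.6365, -0.0647, 0.1296]
ee_rot: [[-0.992, -0.124, 0.001], [-0.124, 0.992, 0.0], [-0.001, 0.0, -1.0]]
wrist_force: [0.6, -0.3, -3.7]
gripper_width: 0.296
gripper_force: 30.0
```

```bash
python3 go.py 170 73 126.7; python3 -c "
from h import *
save(cap('top'),'t3')"
```

```text
t 9.925 gf 14.7 71.6 z 129.6 yang 97.14 F [ 0.6 -0.3 -3.7] 0.296289757662327 29.998084008693695
delta tool [  -1.4 -155.3    2.9]
```

View pics/t3.png

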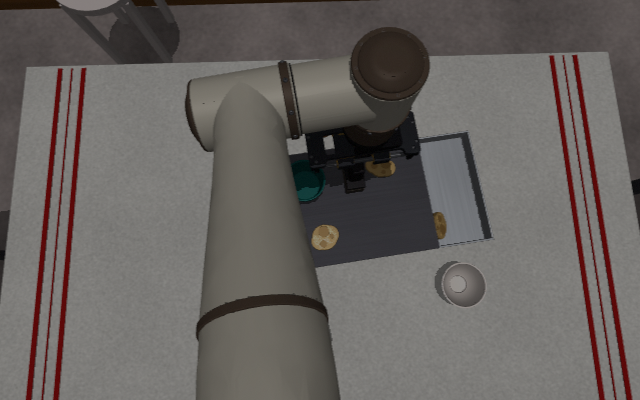

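The first crust lies in the tray by the lip at (440,226). The scraper stands behind the far crust at (380,167), so I'll sweep that one now.

Request:
drive_tool(moves=[{"delta_pos":[0,0,3],"turn":0,"claw":0},{"delta_pos":[0,-15,0],"turn":0,"claw":0},{"delta_pos":[0,-20,0],"turn":0,"claw":0},{"delta_pos":[0,-20,0],"turn":0,"claw":0},{"delta_pos":[0,-20,0],"turn":0,"claw":0},{"delta_pos":[0,-20,0],"turn":0,"claw":0},{"delta_pos":[0,-20,0],"turn":0,"claw":0},{"delta_pos":[0,-20,0],"turn":0,"claw":0},{"delta_pos":[0,-20,0],"turn":0,"claw":0},{"delta_pos":[0,0,0],"turn":0,"claw":0},{"delta_pos":[0,0,0],"turn":0,"claw":0}])

```text
time_s: 11.35
tcp_pos: [0.6559, -0.22, 0.1267]
ee_rot: [[-0.992, -0.124, 0.001], [-0.124, 0.992, -0.002], [-0.0, -0.002, -1.0]]
wrist_force: [-0.5, -2.1, 3.4]
gripper_width: 0.293
gripper_force: 30.0
```

```bash
python3 go.py -128 -72 206.7
```

```text
t 11.35 gf 171.2 71.5 z 126.7 yang 97.13 F [-0.5 -2.1  3.4] 0.29266242855060914 30.019490718841553
delta tool [143.6 298.9 -80.8]
```

Request:
drive_tool(moves=[{"delta_pos":[0,0,-25],"turn":0,"claw":0},{"delta_pos":[0,0,-25],"turn":0,"claw":0},{"delta_pos":[48,0,0],"turn":0,"claw":0},{"delta_pos":[48,0,0],"turn":0,"claw":0},{"delta_pos":[48,0,0],"turn":0,"claw":0},{"delta_pos":[0,50,0],"turn":0,"claw":0},{"delta_pos":[0,50,0],"turn":0,"claw":0},{"delta_pos":[0,50,0],"turn":0,"claw":0},{"delta_pos":[0,50,0],"turn":0,"claw":0},{"delta_pos":[0,50,0],"turn":0,"claw":0},{"delta_pos":[0,49,0],"turn":0,"claw":0},{"delta_pos":[0,0,0],"turn":0,"claw":0}])

```text
time_s: 12.85
tcp_pos: [0.4732, 0.0631, 0.1744]
ee_rot: [[-0.992, -0.13, -0.004], [-0.13, 0.992, -0.0], [0.004, 0.0, -1.0]]
wrist_force: [0.4, 0.3, -2.3]
gripper_width: 0.295
gripper_force: 30.0
```

```bash
python3 go.py -128 -72 130; python3 -c "
from h import *
save(cap('scene'),'s4')
c=cap('scene');cv2.imwrite('pics/s4c.png',cv2.resize(c['color'][120:270,160:420,::-1],None,fx=3,fy=3))"
```

```text
t 12.85 gf -132.5 -74.5 z 174.4 yang 97.45 F [ 0.4  0.3 -2.3] 0.29522062420514084 29.994335174560547
delta tool [-2.7 -4.5 44.4]
```

View pics/s4c.png

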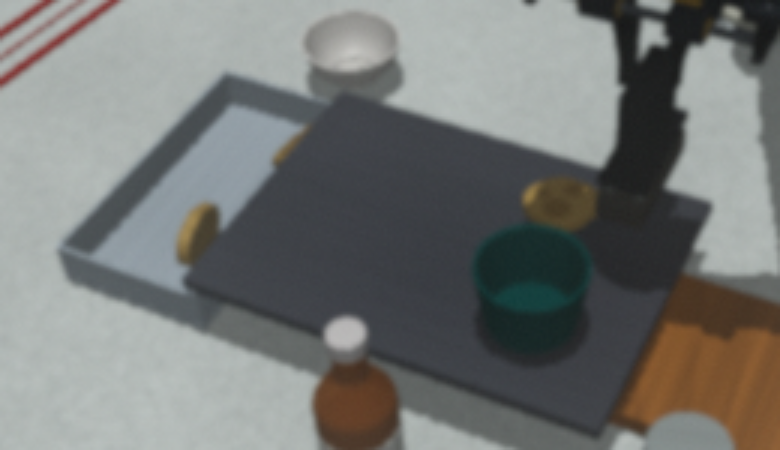

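Two crusts lie in the tray, leaning at the lip at crop pixels (198,233) and (292,147). The last one is on the griddle in front of the scraper at (560,203). I'll yaw the sole 12° and push this crust toward the free middle of the tray.

Request:
drive_tool(moves=[{"delta_pos":[11,3,0],"turn":0,"claw":0},{"delta_pos":[0,0,0],"turn":-0.105,"claw":0},{"delta_pos":[0,0,0],"turn":-0.105,"claw":0},{"delta_pos":[0,0,20],"turn":0,"claw":0},{"delta_pos":[0,0,20],"turn":0,"claw":0},{"delta_pos":[0,0,7],"turn":0,"claw":0},{"delta_pos":[0,0,0],"turn":0,"claw":0},{"delta_pos":[0,0,0],"turn":0,"claw":0}])

```text
time_s: 13.95
tcp_pos: [0.4649, 0.062, 0.1299]
ee_rot: [[-0.945, -0.328, 0.002], [-0.328, 0.945, 0.001], [-0.002, 0.0, -1.0]]
wrist_force: [-0.2, 0.0, -2.4]
gripper_width: 0.297
gripper_force: 30.0
```

```bash
python3 go.py 174 -18 126.7
```

```text
t 13.95 gf -132.4 -82.9 z 129.9 yang 109.16 F [-0.2  0.  -2.4] 0.2967137671630479 29.993587732315063
delta tool [ 3.000e-01 -3.132e+02  3.100e+00]
```

Request:
drive_tool(moves=[{"delta_pos":[0,0,3],"turn":0,"claw":0},{"delta_pos":[0,-10,0],"turn":0,"claw":0},{"delta_pos":[0,-20,0],"turn":0,"claw":0},{"delta_pos":[0,-20,0],"turn":0,"claw":0},{"delta_pos":[0,-20,0],"turn":0,"claw":0},{"delta_pos":[0,-20,0],"turn":0,"claw":0},{"delta_pos":[0,-20,0],"turn":0,"claw":0},{"delta_pos":[0,-20,0],"turn":0,"claw":0},{"delta_pos":[0,-20,0],"turn":0,"claw":0},{"delta_pos":[0,0,0],"turn":0,"claw":0}])

```text
time_s: 15.2
tcp_pos: [0.5154, -0.0813, 0.1273]
ee_rot: [[-0.945, -0.327, 0.004], [-0.327, 0.945, -0.001], [-0.003, -0.002, -1.0]]
wrist_force: [1.0, -2.2, 3.7]
gripper_width: 0.29
gripper_force: 30.0
```

```bash
python3 go.py 175 -18 126.7
```

```text
t 15.2 gf 16.0 -50.6 z 127.3 yang 109.09 F [ 1.  -2.2  3.7] 0.2904971385435346 30.02608358860016
delta tool [   1.  -162.3    0.9]
```

Request:
drive_tool(moves=[{"delta_pos":[0,-15,0],"turn":0,"claw":0},{"delta_pos":[0,-20,0],"turn":0,"claw":0},{"delta_pos":[0,-20,0],"turn":0,"claw":0},{"delta_pos":[0,-20,0],"turn":0,"claw":0},{"delta_pos":[0,-20,0],"turn":0,"claw":0},{"delta_pos":[0,-22,0],"turn":0,"claw":0},{"delta_pos":[0,-22,0],"turn":0,"claw":0},{"delta_pos":[0,-22,0],"turn":0,"claw":0},{"delta_pos":[0,0,0],"turn":0,"claw":0},{"delta_pos":[0,0,-20],"turn":0,"claw":0},{"delta_pos":[0,0,-30],"turn":0,"claw":0},{"delta_pos":[0,0,-30],"turn":0,"claw":0}])

```text
time_s: 16.7
tcp_pos: [0.5653, -0.2329, 0.2045]
ee_rot: [[-0.945, -0.327, -0.005], [-0.327, 0.945, 0.001], [0.004, 0.002, -1.0]]
wrist_force: [0.5, -0.5, -1.7]
gripper_width: 0.293
gripper_force: 30.0
```

```bash
python3 go.py -240 0 206; python3 - <<'E'
from meas import *
c=cap('scene');cv2.imwrite('pics/s5c.png',cv2.resize(c['color'][120:270,160:420,::-1],None,fx=3,fy=3))
E
```

```text
t 16.7 gf 172.7 -20.0 z 204.5 yang 109.11 F [ 0.5 -0.5 -1.7] 0.2928961225947347 29.99678671360016
delta tool [-105.1  399.6   -1.1]
```

View pics/s5c.png

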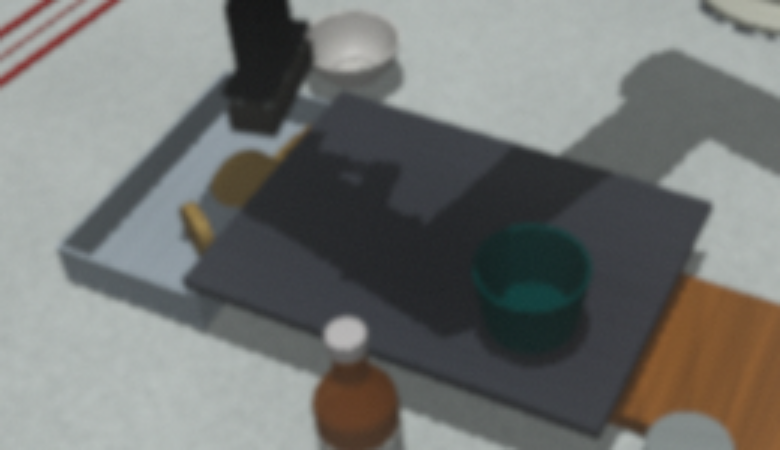

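All three crusts are in the tray, at crop pixels (248,178), (195,228) and (292,147). I'll bring the scraper back to the board.

Request:
drive_tool(moves=[{"delta_pos":[-11.5,44.5,0],"turn":0,"claw":0},{"delta_pos":[-11.5,44.5,0],"turn":0,"claw":0},{"delta_pos":[-11.5,44.5,0],"turn":0,"claw":0},{"delta_pos":[-11.5,44.5,0],"turn":0,"claw":0},{"delta_pos":[-11.5,44.5,0],"turn":0,"claw":0},{"delta_pos":[-11.5,44.5,0],"turn":0,"claw":0},{"delta_pos":[-11.5,44.5,0],"turn":0,"claw":0},{"delta_pos":[-12,44,0],"turn":0,"claw":0},{"delta_pos":[-12,44,0],"turn":0,"claw":0},{"delta_pos":[0,0,0],"turn":0.105,"claw":0},{"delta_pos":[0,0,0],"turn":0.105,"claw":0},{"delta_pos":[0,0,0],"turn":0,"claw":0}])

```text
time_s: 18.25
tcp_pos: [0.5335, 0.179, 0.2041]
ee_rot: [[-0.992, -0.125, -0.003], [-0.125, 0.992, -0.002], [0.003, -0.001, -1.0]]
wrist_force: [0.1, 0.2, -3.4]
gripper_width: 0.292
gripper_force: 30.0
```

```bash
python3 go.py -240 0 89
```

```text
t 18.25 gf -239.9 -0.3 z 204.1 yang 97.18 F [ 0.1  0.2 -3.4] 0.2915987032164018 29.993874728679657
delta tool [ -0.7   0.2 115.1]
```

Request:
drive_tool(moves=[{"delta_pos":[0,0,25],"turn":0,"claw":0},{"delta_pos":[0,0,35],"turn":0,"claw":0},{"delta_pos":[0,0,30],"turn":0,"claw":0},{"delta_pos":[0,0,20],"turn":0,"claw":0},{"delta_pos":[0,0,4],"turn":0,"claw":0},{"delta_pos":[0,0,2],"turn":0,"claw":0},{"delta_pos":[0,0,0],"turn":0,"claw":0},{"delta_pos":[0,0,0],"turn":0,"claw":0}])

```text
time_s: 19.25
tcp_pos: [0.5344, 0.1801, 0.0911]
ee_rot: [[-0.992, -0.125, 0.001], [-0.125, 0.992, 0.001], [-0.002, 0.001, -1.0]]
wrist_force: [0.1, 0.3, -2.9]
gripper_width: 0.293
gripper_force: 30.0
```

Request:
drive_tool(moves=[{"delta_pos":[0,0,2],"turn":0,"claw":0},{"delta_pos":[0,0,1],"turn":0,"claw":0},{"delta_pos":[0,0,0.5],"turn":0,"claw":0},{"delta_pos":[0,0,0],"turn":0,"claw":0},{"delta_pos":[0,0,0],"turn":0,"claw":0}])

```text
time_s: 19.88
tcp_pos: [0.534, 0.1799, 0.0873]
ee_rot: [[-0.992, -0.125, 0.001], [-0.125, 0.992, 0.0], [-0.001, 0.0, -1.0]]
wrist_force: [-2.6, -0.4, 4.5]
gripper_width: 0.295
gripper_force: 30.0
```

It is touching the board, so I'll release and withdraw.

Request:
drive_tool(moves=[{"delta_pos":[0,0,0],"turn":0,"claw":0.6},{"delta_pos":[0,0,0],"turn":0,"claw":0.9},{"delta_pos":[0,0,0],"turn":0,"claw":0.9},{"delta_pos":[0,0,0],"turn":0,"claw":0.9},{"delta_pos":[0,0,0],"turn":0,"claw":0.9},{"delta_pos":[0,0,0],"turn":0,"claw":0.9},{"delta_pos":[0,0,-15],"turn":0,"claw":0.9},{"delta_pos":[0,0,-30],"turn":0,"claw":0.9},{"delta_pos":[0,0,-40],"turn":0,"claw":0.9},{"delta_pos":[0,0,-40],"turn":0,"claw":0.9},{"delta_pos":[0,0,0],"turn":0,"claw":0.9}])

```text
time_s: 21.25
tcp_pos: [0.5362, 0.1809, 0.2171]
ee_rot: [[-0.992, -0.125, 0.009], [-0.125, 0.992, 0.005], [-0.009, 0.003, -1.0]]
wrist_force: [-0.6, 0.3, -0.8]
gripper_width: 0.901
gripper_force: 0.0
```

Request:
drive_tool(moves=[{"delta_pos":[40,0,0],"turn":0,"claw":0.9},{"delta_pos":[40,30,0],"turn":0,"claw":0.9},{"delta_pos":[0,50,0],"turn":0,"claw":0.9},{"delta_pos":[0,50,0],"turn":0,"claw":0.9},{"delta_pos":[0,50,0],"turn":0,"claw":0.9},{"delta_pos":[0,50,0],"turn":0,"claw":0.9},{"delta_pos":[0,0,0],"turn":0,"claw":0.9},{"delta_pos":[0,0,0],"turn":0,"claw":0.9}])

```text
time_s: 22.25
tcp_pos: [0.4255, 0.3976, 0.2114]
ee_rot: [[-0.992, -0.125, -0.001], [-0.125, 0.992, -0.001], [0.001, -0.001, -1.0]]
wrist_force: [0.1, 0.3, 0.0]
gripper_width: 0.9
gripper_force: 0.0
```

```bash
python3 go.py; python3 - <<'E'
from meas import *
from go import C,L,S
c=cap('top');save(c,'t6');P=pts(c);G0=(P[...,:2]*1000-C)@L;G1=(P[...,:2]*1000-C)@S;Z=P[...,2]
b=(abs(G0+240)<80)&(abs(G1)<90)&(Z>.12)&(Z<.15);print('grip',G0[b].mean(),G1[b].mean(),Z[b].mean(),b.sum())
hsv=cv2.cvtColor(c['color'],cv2.COLOR_RGB2HSV);m=(cv2.inRange(hsv,(8,60,40),(30,255,255))>0)&(G0>165)&(G0<320)&(abs(G1)<140)
n,l,st,ce=cv2.connectedComponentsWithStats(m.astype(np.uint8))
for k in range(1,n):
    if st[k,4]>20: q=l==k;print('crust',st[k,4],G0[q].min(),G0[q].max(),G1[q].min(),G1[q].max(),Z[q].min(),Z[q].max())
E
```

```text
t 22.25 gf -470.3 -80.2 z 211.4 yang 97.17 F [0.1 0.3 0. ] 0.8996627466897245 0.0
t 22.25 gf -470.3 -80.2 z 211.4 yang 97.17 F [0.1 0.3 0. ] 0.8996627466897245 0.0
grip -237.93352457180825 -3.1548621963767123 0.13562711737356709 475
crust 264 191.6595665738439 243.13447510127452 33.06746337324161 74.39544779937363 0.00934979243062728 0.059583861143967964
crust 157 193.30392094609886 229.76134772232544 -42.98952584533149 13.763577925593038 0.02614512946793668 0.06411670672821546
crust 257 177.74000310953127 218.77603924433333 -109.76601954306527 -49.05968879102399 0.017581930083911512 0.0636408102249576
```

View pics/t6.png

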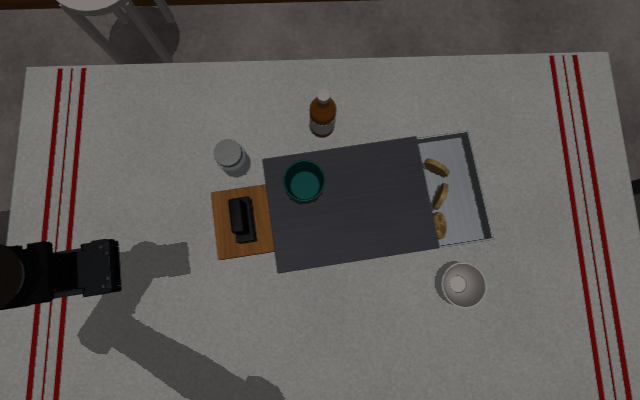

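All three crusts are in the tray at (436,168), (441,196) and (439,225). The scraper stands centred on the board at (242,219), and the pot, jar, bowl and bottle haven't visibly moved. I'm handing the job in.

```bash
python3 -c "
from h import *
print(ticket.finish_job())"
```

```text
the job is handed in; nothing more can be done
None
```

The job is handed in (no verdict came back): the last camera check, about 22 s in, showed all three crusts in the tray, the scraper released on its board about 4 mm off centre, and the pot, jar, bowl and bottle not visibly moved.

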